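# Sort the bench bottles into their trays by kind

## Robot

A 6-joint arm with a two-finger parallel gripper is mounted at the origin on a cart in front of the work surface, level with it; the furniture and walls round the work are solid. World frame = base frame: x ahead of the robot, y to its left, z up, the work surface at z = 0. Lengths are in m, angles in rad, forces in N, time in s.
With the tool pointing down it reaches from about 0.3 to 0.875 m from the base axis. Payload 6.4 kg.
Tool frame: the origin (TCP) lies between the finger pads; the fingertips stand ctrl.tip_extent ahead of it and the grasp point (between the pads) is the TCP (ctrl.tip_extent is the distance from the TCP to the fingertips, in m); z points along the fingers, y is the line along which they close (so a half turn about z gives the same grasp; the last joint's range is limited). The gripper opens to 85 mm and grips with 20 to 120 N. Pads are 22 mm wide; open, the fingers measure 114 mm over their backs; the gripper's body (76 mm by 85 mm) begins 54 mm behind the grasp point. The pads swing forward as they close: fully open they stand 13 mm farther back than shut.
Start: joints at [1.083, 0.181, 1.607, -0, 1.354, -0.206], TCP at [0.16, 0.552, 0.25] pointing down, gripper open.
Joint ranges: [-2.99, 2.99], [-0.89, 2.07], [0.3, 2.58], [-1.14, 4.28], [0, 2.63], [-3.12, 3.12]. Speed limits (rad/s): [2.57, 2.57, 3.01, 3.14, 3.14, 3.14].

## Interface

Orientations are given as a unit quaternion [w, x, y, z].
In Python, from bench import ctrl gives the robot as it stands.
- The arm moves only by the tool send_rows, never from a script. Its arguments are lists of equal length, an entry for each row: "dr": the turn, a rotation vector about the tool's x, y, z in units of 6 degrees (1.0 is 6 degrees), a list of three; "xyz": the shift along the tool's x, y, z in cm, a list of three; "jaw": the opening in per cent of the stroke, from 0 (shut) to 100 (fully open). In form: {"dr": [[wx, wy, wz], ...], "xyz": [[dx, dy, dz], ...], "jaw": [jaw, ...]}. A call has exactly 8 rows; each row is the pose to reach, as a shift and turn from the pose commanded when the call began, along the tool's axes at that moment; what a row does not reach only later rows make up. A row lasts 1/8 s, in which the tool goes at most 62.5 mm and 10.7 degrees, less where a joint would pass 70% of its speed; a pose out of reach is approached as far as the arm can. A call with a gripper value outside its range is refused whole. The fingers move at their own pace and stop on an object; the grip force is fixed at half the most. Time passes only in rows, so rows that repeat a pose let the fingers close, or fill a call up. It gives the time, the measured TCP pose, the force, the opening and the grip force at its end, in the units of the state.
- ctrl.get_obs(): the state, without advancing time (a new reading comes with each control period).
- ctrl.camera(name): name is "scene" or "top" or "wrist"; returns the picture (400x640x3 uint8, red, green, blue); there is no depth.
- ctrl.calibration(name): a dict with "camera_matrix" (3x3 intrinsics, pixels), "world_from_camera" (4x4, takes a point from camera to world coordinates). Camera axes: x right, y up, looking along -z (the intrinsics and any distortion apply to the point x, -y, -z); pixel columns grow to the right and rows downward; lengths in m; the calibration is good to about 2 mm. A picture is of the moment at which its call begins: read the wrist's pose just before it. calibration takes no time and is no camera call; for the wrist camera it gives the pose at the moment of the call.
- ctrl.hand_in(): hands the job in; it is judged then, once.
The state is a dict: "time_s": time; "q": joint angles; "dq": joint speeds; "joint_efforts": joint torques, N m; "eef_pos": TCP position; "eef_rot": TCP orientation; "wrist_force": force on the tool from outside, world axes, zero at the start; "torque": the same for the moment, N m; "opening": opening from 0.0 (shut) to 1.0 (fully open); "grasp_force": force on a finger pad.
Only numpy, scipy, OpenCV 4.12 (cv2) and the standard library are available. Lean on these libraries where they do the work, as an engineer would, in place of code of your own. Each camera call takes 0.05 s, during which the arm holds its last target. There are 200 camera calls.

## Task

Put the five bottles away by kind: the two brown dropper bottles in the yellow tray, the two white dropper bottles in the blue tray and the plain white screw-cap bottle in the green tray, each standing upright on the tray floor in a compartment of its own (either compartment will do). Do not knock any bottle over, and leave the wash bottle and the petri dish where they stand.

Things in the scene. Friction and masses are not known exactly. Their poses are not given: they have to be found in the camera images.
- brown_black_cap: Brown dropper bottle with a black pointed dropper cap: round, body 28 mm in diameter up to 47 mm high, then the cap, about 18 mm across and tapering, to 68 mm; about 40 g. It stands upright on the worktop at the start. Origin at the centre of its underside, z up its axis.
- brown_white_cap: Brown dropper bottle with a white pointed dropper cap: round, body 30 mm in diameter up to 54 mm high, then the cap, about 18 mm across and tapering, to 78 mm; about 40 g. It stands upright on the worktop at the start. Origin at the centre of its underside, z up its axis.
- white_red_cap: White dropper bottle with a red pointed dropper cap: round, body 26 mm in diameter up to 49 mm high, then the cap, about 16 mm across and tapering, to 71 mm; about 40 g. It stands upright on the worktop at the start. Origin at the centre of its underside, z up its axis.
- white_teal_cap: White dropper bottle with a teal pointed dropper cap: round, body 24 mm in diameter up to 43 mm high, then the cap, about 14 mm across and tapering, to 62 mm; about 40 g. It stands upright on the worktop at the start. Origin at the centre of its underside, z up its axis.
- screw_cap_bottle: Plain, wholly white screw-cap bottle: round, body 20.6 mm in diameter up to about 40 mm high, then a 17 mm wide screw cap to 54 mm; about 15 g. It stands upright on the worktop at the start. Origin at the centre of its underside, z up its axis.
- yellow_tray: Yellow open tray, fixed to the worktop, 66 mm (its x) by 128 mm (its y) by 22 mm high, with a 19 mm high divider across the middle: two compartments side by side along y, each 58 by 58 mm inside, centred at y = +31 and y = -31 mm. Walls and divider 4 mm thick, inner floor 4 mm above the underside. Origin at the centre of the underside, z up; the side facing -x bears a small blank card. The three trays differ only in colour and may stand in any order.
- blue_tray: Blue open tray, fixed to the worktop, 66 mm (its x) by 128 mm (its y) by 22 mm high, with a 19 mm high divider across the middle: two compartments side by side along y, each 58 by 58 mm inside, centred at y = +31 and y = -31 mm. Walls and divider 4 mm thick, inner floor 4 mm above the underside. Origin at the centre of the underside, z up; the side facing -x bears a small blank card. The three trays differ only in colour and may stand in any order.
- green_tray: Green open tray, fixed to the worktop, 66 mm (its x) by 128 mm (its y) by 22 mm high, with a 19 mm high divider across the middle: two compartments side by side along y, each 58 by 58 mm inside, centred at y = +31 and y = -31 mm. Walls and divider 4 mm thick, inner floor 4 mm above the underside. Origin at the centre of the underside, z up; the side facing -x bears a small blank card. The three trays differ only in colour and may stand in any order.
- rinse_bottle: Bystander: white wash bottle with a green cap and bent green spout, 62 by 89 mm, 191 mm tall, standing loose behind the trays. Origin at the centre of its underside.
- culture_dish: Bystander: closed petri dish, 62 mm in diameter, 13 mm high, lying loose behind the trays. Origin at the centre of its underside.
Not all that is in view belongs to the job. Leave any orange or pink look-alike of the brown_white_cap alone.

How it is judged:
By the outcome, as a careful person would: the job done as asked, in the order asked, and still so for the second after the job is handed in, with the robot touching nothing.
It also fails if it takes over 112 s, if anything falls off the work surface, if the arm or the gripper's body presses on something with over 40 N, if the wrist force passes 120 N, or if a joint passes its speed limit or range.

## Working session

There is one attempt and no reset: what is moved stays moved. The work goes in short steps, Python scripts to look and compute and a tool call to move; the robot and the scene stay as the last step left them, time stands still between calls to the robot, and variables do not carry over. Pictures are saved under pics/ and viewed, at most 14 in all, crops included, and the job is handed in when it is done.

Besides the shell and the picture viewer there is one more tool, called after ">>>" as name(argument=value, ...) on one line, values as JSON. send_rows: Moves the arm, as the interface text tells. Its arguments: {"type":"object","properties":{"dr":{"type":"array","items":{"type":"array","items":{"type":"number"}}},"xyz":{"type":"array","items":{"type":"array","items":{"type":"number"}}},"jaw":{"type":"array","items":{"type":"number"}}},"required":["dr","xyz","jaw"]}

```bash
ls; mkdir -p pics; python3 - <<'E'
from bench import ctrl
import cv2
for n in("scene","top"):
    im=ctrl.camera(n); cv2.imwrite(f"pics/{n}0.png",im[:,:,::-1])
    c=ctrl.calibration(n); print(n,c)
print(ctrl.tip_extent,ctrl.get_obs())
E
```

```text
pics
scene {'camera_matrix': array([[385.59380748,   0.        , 319.83177672],
       [  0.        , 385.59380748, 206.42459271],
       [  0.        ,   0.        ,   1.        ]]), 'world_from_camera': array([[-0.90792892,  0.31812548, -0.27287592,  0.30015102],
       [-0.41903452, -0.67552626,  0.6066913 ,  0.59339037],
       [ 0.00866911,  0.66517701,  0.74663538,  0.7424768 ],
       [ 0.        ,  0.        ,  0.        ,  1.        ]])}
top {'camera_matrix': array([[427.85780696,   0.        , 319.37841816],
       [  0.        , 427.85780696, 199.89293676],
       [  0.        ,   0.        ,   1.        ]]), 'world_from_camera': array([[ 0.05226663,  0.9759065 , -0.21183652,  0.31326499],
       [-0.99863055,  0.05059191, -0.01332199,  0.00257754],
       [-0.0022838 ,  0.21224271,  0.97721431,  1.25078131],
       [ 0.        ,  0.        ,  0.        ,  1.        ]])}
0.019 {'time_s': 0.1, 'q': array([ 1.08272086e+00,  1.81495266e-01,  1.60791653e+00, -2.53407844e-05,
        1.35381938e+00, -2.06300925e-01]), 'dq': array([ 0.00079181, -0.00062186, -0.00469351,  0.00115883, -0.00260895,
       -0.00169169]), 'joint_efforts': array([ 8.86225880e-04, -4.45879662e+01, -3.52236414e+01, -1.40467764e-04,
        4.18102558e-03, -3.92027403e-05]), 'eef_pos': array([0.15964591, 0.55189354, 0.24945408]), 'eef_rot': array([-2.67124903e-04,  1.40418891e-01,  9.90091846e-01, -7.74587813e-04]), 'wrist_force': array([-0.44758049, -0.13527252,  0.90089436]), 'torque': array([ 0.00974352, -0.0111489 ,  0.00164517]), 'grasp_force': 0.0, 'opening': 0.9978891369364877}
```

View pics/top0.png

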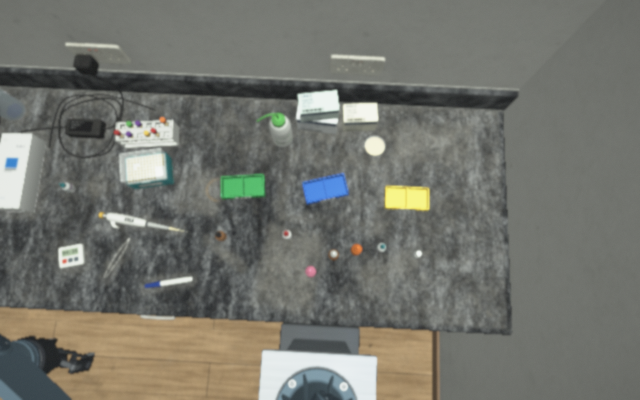

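View pics/scene0.png

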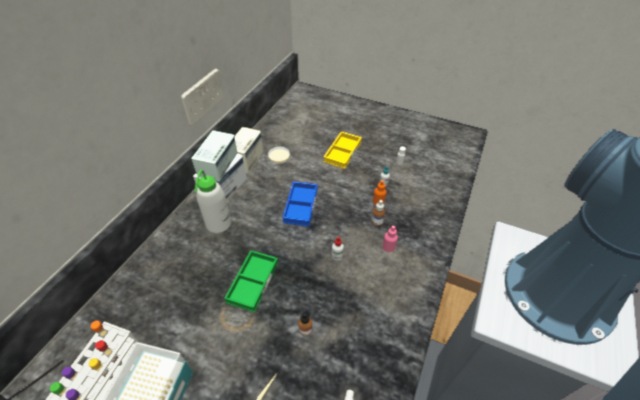

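The top view shows: brown/black (221,235), white/red (287,234), brown/white (334,254), teal (381,247) and screw-cap (419,254). Look-alikes of brown_white are orange (357,249) and pink (311,271). Trays: green (242,187), blue (326,189), yellow (408,198). I'll check the choice in enlarged crops.

```bash
python3 - <<'E'
import cv2, numpy as np
a=cv2.imread("pics/top0.png"); 
c=cv2.resize(a[165:285,205:440],None,fx=3.4,fy=3.4,interpolation=cv2.INTER_CUBIC)
cv2.imwrite("pics/topc.png",c)
s=cv2.imread("pics/scene0.png")
cv2.imwrite("pics/scenec.png",cv2.resize(s[130:345,220:430],None,fx=2.75,fy=2.75,interpolation=cv2.INTER_CUBIC))
E
```

```text
(no output)
```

View pics/topc.png

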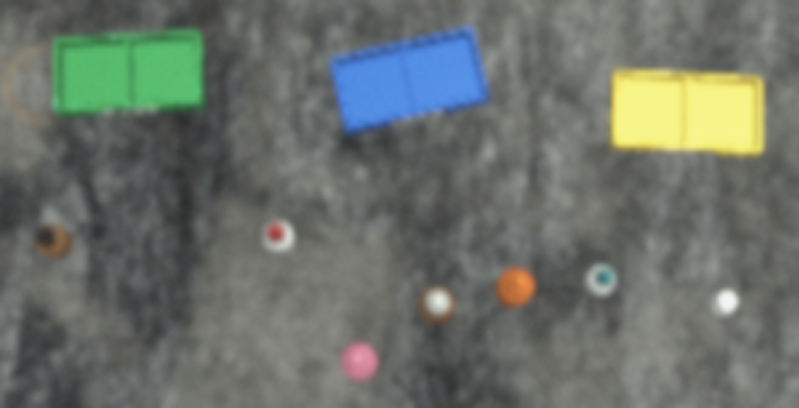

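View pics/scenec.png

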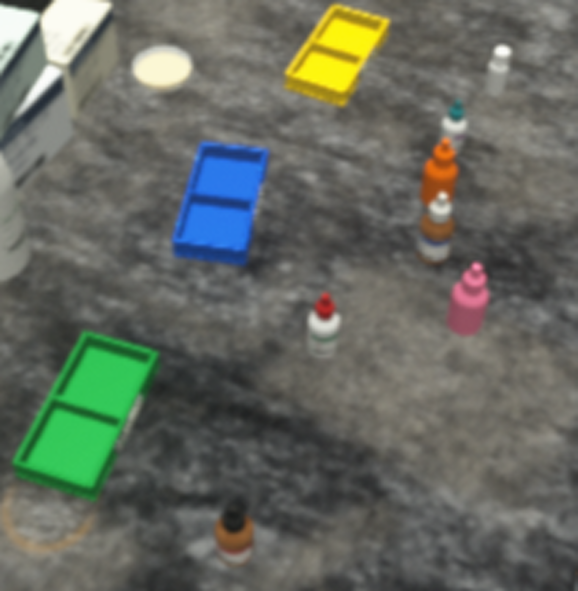

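```bash
cat > h.py <<'E'
import numpy as np
from bench import ctrl
from scipy.spatial.transform import Rotation as R
def ray(n,uv,c=None):
    c=c or ctrl.calibration(n); K=c["camera_matrix"];T=c["world_from_camera"]
    d=np.linalg.inv(K)@[uv[0],uv[1],1]; return T[:3,3],T[:3,:3]@(d*[1,-1,-1])
def onz(n,uv,z,c=None):
    o,d=ray(n,uv,c); return (o+d*(z-o[2])/d[2])
def pose():
    o=ctrl.get_obs(); q=o["eef_rot"]; return o["eef_pos"],R.from_quat([q[1],q[2],q[3],q[0]])
E
python3 - <<'E'
from h import *
import cv2
t=lambda p:((p[0]+.5)/3.4-.5+205,(p[1]+.5)/3.4-.5+165)
s=lambda p:((p[0]+.5)/2.75-.5+220,(p[1]+.5)/2.75-.5+130)
B=dict(bblack=((46,237),.062,(55,241),.03,(234,510),(234,548)),red=((275,233),.062,(280,236),.035,(323,303),(323,338)),bwhite=((438,301),.07,(437,304),.04,(440,203),(435,240)),teal=((604,278),.055,(601,280),.03,(456,110),(453,135)),screw=((727,301),.05,(727,301),.04,(501,53),(497,75)),orange=((516,286),.05,)*2+((443,150),(438,190)),pink=((360,361),.05,)*2+((476,275),(466,312)))
for k,(a,za,b,zb,sa,sb) in B.items():
    print(k,"cap",onz("top",t(a),za)[:2].round(3),"body",onz("top",t(b),zb)[:2].round(3),"scene cap",onz("scene",s(sa),za)[:2].round(3),"body",onz("scene",s(sb),zb*.7)[:2].round(3))
for k,c in dict(green=[(54,37),(201,30),(204,105),(56,115)],blue=[(331,58),(472,28),(488,102),(348,132)],yellow=[(613,70),(764,76),(763,155),(612,150)]).items():
    P=np.array([onz("top",t(p),.022)[:2] for p in c]); v=P[0]-P[1]+P[3]-P[2]
    print(k,P.mean(0).round(3),"yaw",np.degrees(np.arctan2(-v[0],v[1])).round(1),np.linalg.norm(v)/2, np.linalg.norm(P[0]-P[3]))
S=dict(green=[(85,333),(158,353),(97,488),(14,464)],blue=[(200,143),(268,149),(243,251),(175,244)],yellow=[(335,6),(389,20),(344,95),(288,78)])
for k,c in S.items(): print(k,"scene",np.mean([onz("scene",s(p),.022)[:2] for p in c],0).round(3))
p,r=pose();print(p,r.as_matrix().round(3))
E
```

```text
bblack cap [0.458 0.296] body [0.459 0.296] scene cap [0.459 0.302] body [0.456 0.311]
red cap [0.471 0.108] body [0.472 0.106] scene cap [0.473 0.114] body [0.469 0.12 ]
bwhite cap [ 0.422 -0.028] body [ 0.422 -0.028] scene cap [ 0.422 -0.022] body [ 0.42  -0.016]
teal cap [ 0.449 -0.164] body [ 0.45  -0.165] scene cap [ 0.45  -0.155] body [ 0.449 -0.157]
screw cap [ 0.436 -0.266] body [ 0.437 -0.268] scene cap [ 0.437 -0.261] body [ 0.434 -0.253]
orange cap [ 0.439 -0.092] body [ 0.439 -0.092] scene cap [ 0.445 -0.104] body [ 0.435 -0.068]
pink cap [0.371 0.033] body [0.371 0.033] scene cap [0.372 0.024] body [0.37  0.053]
green [0.611 0.249] yaw 6.4 0.12846062576711625 0.07013941047520432
blue [0.616 0.004] yaw 15.4 0.12514900822202377 0.06769686903506775
yellow [ 0.599 -0.238] yaw 0.8 0.13042176830764593 0.07101731888253596
green scene [0.609 0.255]
blue scene [0.617 0.01 ]
yellow scene [ 0.598 -0.23 ]
[0.15964591 0.55189354 0.24945408] [[-0.961  0.278 -0.001]
 [ 0.278  0.961 -0.001]
 [ 0.    -0.002 -1.   ]]
```

>>> send_rows(dr=[[0,0,1.7],[0,0,3.4],[0,0,5.1],[0,0,6.8],[0,0,8.5],[0,0,10.2],[0,0,12.3],[0,0,12.3]], xyz=[[-5,-2.3,0],[-10,-4.6,0],[-15,-6.9,0],[-20,-9.2,0],[-25,-11.5,0],[-30,-13.8,0],[-35.7,-15.9,0],[-35.7,-15.9,0]], jaw=[100,100,100,100,100,100,100,100])

```text
time_s: 1.1
eef_pos: [0.4614, 0.2975, 0.2498]
eef_rot: [0.0, 0.709, 0.705, -0.0]
wrist_force: [-0.2, 0.0, 0.2]
opening: 0.999
grasp_force: 0.0
```

```bash
python3 - <<'E'
from h import *
import cv2
p,r=pose();c=ctrl.calibration("wrist");im=ctrl.camera("wrist");cv2.imwrite("pics/w1.png",im[:,:,::-1])
print(p,r.as_matrix().round(3),c)
np.savez("w1",**c)
Ti=np.linalg.inv(c["world_from_camera"])
for P in([.458,.297,.03],[.458,.303,.03],[.61,.25,.022]):
    v=Ti[:3,:3]@P+Ti[:3,3]; v=v*[1,-1,-1]; print((c["camera_matrix"]@v/v[2])[:2])
E
```

```text
[0.4613757  0.29746125 0.24984573] [[ 0.007  1.     0.   ]
 [ 1.    -0.007 -0.001]
 [-0.001  0.    -1.   ]] {'camera_matrix': array([[290.1966791 ,   0.        , 321.97147256],
       [  0.        , 290.1966791 , 203.72879035],
       [  0.        ,   0.        ,   1.        ]]), 'world_from_camera': array([[ 9.99973087e-01,  7.08004423e-03,  1.92313092e-03,
         4.60809281e-01],
       [-7.33577014e-03,  9.60996547e-01,  2.76463058e-01,
         3.68380882e-01],
       [ 1.09248499e-04, -2.76469725e-01,  9.61022622e-01,
         3.72659093e-01],
       [ 0.00000000e+00,  0.00000000e+00,  0.00000000e+00,
         1.00000000e+00]])}
[320.04010793 182.0139321 ]
[319.99411673 177.09347386]
[439.81275058 216.10915819]
```

View pics/w1.png

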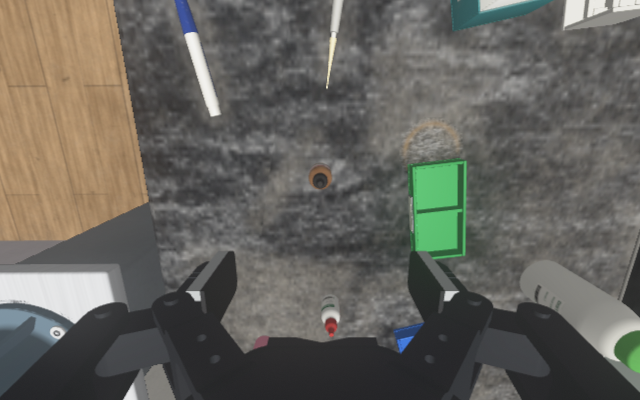

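```bash
python3 - <<'E'
from h import *
import cv2
c=dict(np.load("w1.npz")); f=lambda u,z:onz("wrist",u,z,c)[:2].round(4)
print("bb tip",f((320,181),.065),"body top",f((320,176),.03), "red tip",f((331,330),.067))
P=np.array([f(u,.022) for u in((411,167),(466,160),(465,256),(412,258))]);print(P.mean(0),P)
im=cv2.imread("pics/w1.png")[140:360,280:480];cv2.imwrite("pics/w1c.png",cv2.resize(im,None,fx=2.7,fy=2.7,interpolation=cv2.INTER_CUBIC))
E
```

```text
bb tip [0.4583 0.3054] body top [0.458  0.3043] red tip [0.4703 0.1158]
[0.607775 0.25495 ] [[0.5685 0.3131]
 [0.6341 0.3211]
 [0.6493 0.194 ]
 [0.5792 0.1916]]
```

View pics/w1c.png

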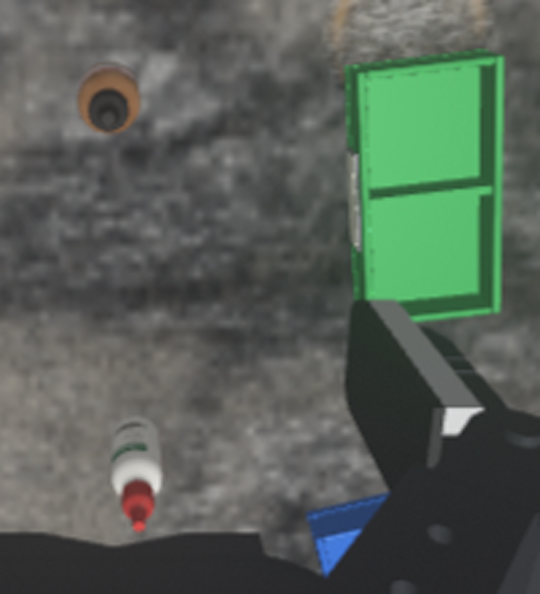

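Wrist view: brown/black at (320,177) → (0.458, 0.303); red tip at (331,334); wrist and scene agree that the top view is off by 6 mm in y. Descending on brown_black.

>>> send_rows(dr=[[0,0,0],[0,0,0],[0,0,0],[0,0,0],[0,0,0],[0,0,0],[0,0,0],[0,0,0]], xyz=[[0.55,-0.35,3],[0.55,-0.35,8],[0.55,-0.35,13],[0.55,-0.35,18],[0.55,-0.35,21],[0.55,-0.35,21],[0.55,-0.35,21],[0.55,-0.35,21]], jaw=[60,60,60,60,60,60,0,0])

```text
time_s: 2.15
eef_pos: [0.4563, 0.3067, 0.0424]
eef_rot: [0.001, 0.706, 0.708, 0.002]
wrist_force: [-0.7, -0.5, -0.3]
opening: 0.302
grasp_force: 58.9
```

>>> send_rows(dr=[[0,0,0],[0,0,0],[0,0,0],[0,0,0],[0,0,0],[0,0,0],[0,0,0],[0,0,0]], xyz=[[0,0,-5],[-2,0,-10],[-7,0,-12],[-13,0,-12],[-19,0,-12],[-25,0,-12],[-31,0,-12],[-37,2,-12]], jaw=[0,0,0,0,0,0,0,0])

```text
time_s: 3.15
eef_pos: [0.475, -0.0653, 0.1619]
eef_rot: [0.001, 0.707, 0.707, 0.001]
wrist_force: [1.1, 0.6, -0.0]
opening: 0.305
grasp_force: 59.2
```

>>> send_rows(dr=[[0,0,0],[0,0,0],[0,0,0],[0,0,0],[0,0,0],[0,0,0],[0,0,0],[0,0,0]], xyz=[[-4,3,0],[-8,7,0],[-13.5,12,0],[-13.5,12,0],[-13.5,12,0],[-13.5,12,0],[-13.5,12,0],[-13.5,12,0]], jaw=[0,0,0,0,0,0,0,0])

```text
time_s: 4.15
eef_pos: [0.5951, -0.1975, 0.1607]
eef_rot: [0.0, 0.706, 0.708, 0.0]
wrist_force: [0.2, -0.7, 0.2]
opening: 0.309
grasp_force: 59.3
```

```bash
python3 - <<'E'
from h import *
import cv2
p,r=pose();c=ctrl.calibration("wrist");im=ctrl.camera("wrist");cv2.imwrite("pics/w2.png",im[:,:,::-1])
print(p,r.as_matrix().round(3)); np.savez("w2",**c)
E
```

```text
[ 0.59509877 -0.19751741  0.16069508] [[-0.002  1.     0.   ]
 [ 1.     0.002 -0.   ]
 [-0.     0.    -1.   ]]
```

View pics/w2.png

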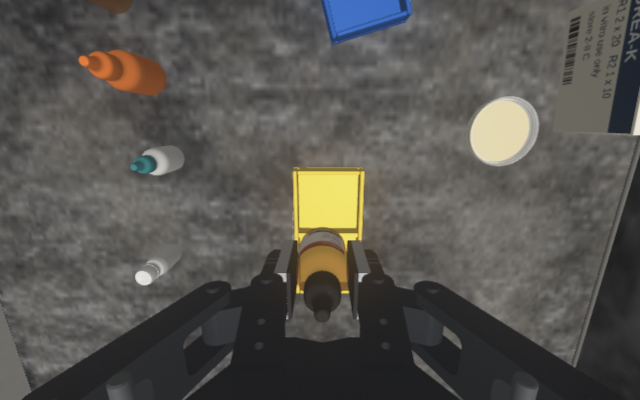

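The held bottle hangs between the pads, over the yellow tray, whose far rim is at (294,168)–(364,168) and divider at v≈232. Teal is at (150,162), screw-cap at (155,270).

```bash
python3 - <<'E'
from h import *
c=dict(np.load("w2.npz")); f=lambda u,z:onz("wrist",u,z,c)[:2].round(4)
print("yrim",f((294,168),.022),f((364,168),.022),"div",f((300,231),.019),f((358,231),.019),"low",f((300,292),.022))
print("teal tip",f((135,165),.060),"body",f((170,160),.02),"screw top",f((146,274),.054), "base",f((170,257),.015))
print("blue corner",f((335,43),.022),f((409,14),.022))
E
```

```text
yrim [ 0.5687 -0.1681] [ 0.6321 -0.168 ] div [ 0.5727 -0.2303] [ 0.6292 -0.2302] low [ 0.5716 -0.2961]
teal tip [ 0.4497 -0.1599] body [ 0.4564 -0.1613] screw top [ 0.4385 -0.2574] base [ 0.4397 -0.2603]
blue corner [ 0.6044 -0.0664] [ 0.6626 -0.0458]
```

>>> send_rows(dr=[[0,0,0],[0,0,0],[0,0,0],[0,0,0],[0,0,0],[0,0,0],[0,0,0],[0,0,0]], xyz=[[0,0.5,3],[0,0.5,7],[0,0.5,10],[0,0.5,11],[0,0.5,11.4],[0,0.5,11.4],[0,0.5,11.4],[0,0.5,11.4]], jaw=[0,0,0,0,0,0,0,0])

```text
time_s: 5.2
eef_pos: [0.6009, -0.1986, 0.0473]
eef_rot: [0.001, 0.707, 0.707, 0.0]
wrist_force: [-0.7, -0.5, -0.5]
opening: 0.307
grasp_force: 59.3
```

>>> send_rows(dr=[[0,0,0],[0,0,0],[0,0,0],[0,0,0],[0,0,0],[0,0,0],[0,0,0],[0,0,0]], xyz=[[0,0,0.15],[0,0,0.15],[0,0,0.15],[0,0,0.15],[0,0,0.15],[0,0,0.15],[0,0,-3],[0,0,-8]], jaw=[0,0,45,45,45,45,45,45])

```text
time_s: 6.2
eef_pos: [0.5988, -0.1975, 0.1249]
eef_rot: [-0.002, 0.707, 0.707, -0.001]
wrist_force: [0.2, -0.2, -0.0]
opening: 0.448
grasp_force: 0.0
```

>>> send_rows(dr=[[0,0,0],[0,0,0],[0,0,0],[0,0,0],[0,0,0],[0,0,0],[0,0,0],[0,0,0]], xyz=[[0,0,-4],[4,-5,-8],[8,-10,-10],[13,-14,-10],[17.5,-17.8,-10],[17.5,-17.8,-10],[17.5,-17.8,-10],[17.5,-17.8,-10]], jaw=[60,60,60,60,60,60,60,60])

```text
time_s: 7.2
eef_pos: [0.4233, -0.0245, 0.2266]
eef_rot: [0.001, 0.707, 0.707, 0.0]
wrist_force: [0.2, 0.2, -0.2]
opening: 0.602
grasp_force: 0.0
```

```bash
python3 - <<'E'
from h import *
import cv2
p,r=pose();c=ctrl.calibration("wrist");im=ctrl.camera("wrist");cv2.imwrite("pics/w3.png",im[:,:,::-1])
print(p,r.as_matrix().round(3)); np.savez("w3",**c)
E
```

```text
[ 0.42330923 -0.02450784  0.22663798] [[-0.     1.     0.001]
 [ 1.     0.    -0.001]
 [-0.001  0.001 -1.   ]]
```

View pics/w3.png

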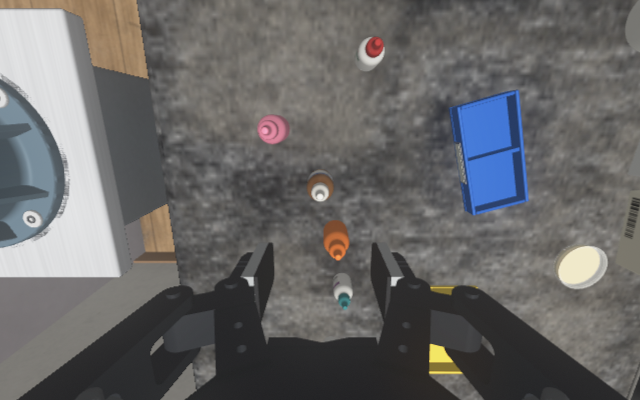

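Brown/white is at (320,187) with its white tip at (320,193), between pink (273,129) and orange (336,242); red at (371,52), teal (343,292), blue tray corners (453,107),(519,91),(526,200),(475,214).

```bash
python3 - <<'E'
from h import *
c=dict(np.load("w3.npz")); f=lambda u,z:onz("wrist",u,z,c)[:2].round(4)
print("bw tip",f((320,195),.075),"capmid",f((320,191),.06),"body",f((320,186),.045),"red tip",f((376,44),.067),"body",f((371,54),.035),"teal",f((344,305),.060),"orange",f((337,255),.07),"pink",f((266,129),.07))
P=np.array([f(u,.022) for u in((453,107),(519,91),(526,200),(475,214))]);print(P.mean(0),P)
E
```

```text
bw tip [ 0.4204 -0.0237] capmid [ 0.4204 -0.0233] body [ 0.4203 -0.0214] red tip [0.4697 0.1105] body [0.4706 0.1089] teal [ 0.4478 -0.1584] orange [ 0.4382 -0.0903] pink [0.3702 0.0386]
[0.6147   0.008075] [[ 0.5629  0.06  ]
 [ 0.6307  0.0761]
 [ 0.6612 -0.0433]
 [ 0.604  -0.0605]]
```

>>> send_rows(dr=[[0,0,0],[0,0,0],[0,0,0],[0,0,0],[0,0,0],[0,0,0],[0,0,0],[0,0,0]], xyz=[[0.2,-0.3,3],[0.2,-0.3,8],[0.2,-0.3,13],[0.2,-0.3,17],[0.2,-0.3,18.5],[0.2,-0.3,18.5],[0.2,-0.3,18.5],[0.2,-0.3,18.5]], jaw=[60,60,60,60,60,60,0,0])

```text
time_s: 8.25
eef_pos: [0.4203, -0.022, 0.0423]
eef_rot: [0.001, 0.707, 0.707, 0.0]
wrist_force: [0.8, 0.8, -0.0]
opening: 0.335
grasp_force: 59.1
```

>>> send_rows(dr=[[0,0,0],[0,0,0],[0,0,0],[0,0,0],[0,0,0],[0,0,0],[0,0,0],[0,0,0]], xyz=[[0,0,-5],[0,0,-10],[-3,4,-12],[-7,8,-12],[-12,12,-12],[-17,16,-12],[-22,18,-12],[-24,18,-12]], jaw=[0,0,0,0,0,0,0,0])

```text
time_s: 9.25
eef_pos: [0.6004, -0.2645, 0.1619]
eef_rot: [0.001, 0.707, 0.707, 0.0]
wrist_force: [-1.0, 0.0, -1.1]
opening: 0.332
grasp_force: 59.5
```

>>> send_rows(dr=[[0,0,0],[0,0,0],[0,0,0],[0,0,0],[0,0,0],[0,0,0],[0,0,0],[0,0,0]], xyz=[[0,0,0],[0,0,3],[0,0,7],[0,0,10],[0,0,11],[0,0,11.3],[0,0,11.4],[0,0,11.4]], jaw=[0,0,0,0,0,0,0,0])

```text
time_s: 10.25
eef_pos: [0.6002, -0.2617, 0.0487]
eef_rot: [0.001, 0.707, 0.707, 0.0]
wrist_force: [0.3, -0.5, -0.4]
opening: 0.333
grasp_force: 59.5
```

>>> send_rows(dr=[[0,0,0],[0,0,0],[0,0,0],[0,0,0],[0,0,0],[0,0,0],[0,0,0],[0,0,0]], xyz=[[0,0,0.2],[0,0,0.25],[0,0,0.25],[0,0,0.25],[0,0,0.25],[0,0,0.25],[0,0,-3],[0,0,-8]], jaw=[0,0,45,45,45,45,45,45])

```text
time_s: 11.25
eef_pos: [0.5979, -0.2604, 0.1259]
eef_rot: [-0.002, 0.707, 0.707, -0.0]
wrist_force: [0.0, -0.1, -0.2]
opening: 0.449
grasp_force: 0.0
```

>>> send_rows(dr=[[0,0,0],[0,0,0],[0,0,0],[0,0,0],[0,0,0],[0,0,0],[0,0,0],[0,0,0]], xyz=[[0,0,-4],[5,-2,-8],[10,-5,-10],[16,-8,-10],[22,-11,-10],[28,-13,-10],[33,-13,-10],[37.2,-13,-10]], jaw=[60,60,60,60,60,60,60,60])

```text
time_s: 12.25
eef_pos: [0.4682, 0.1129, 0.2277]
eef_rot: [0.0, 0.706, 0.708, 0.0]
wrist_force: [0.0, -1.0, -0.2]
opening: 0.604
grasp_force: 0.0
```

```bash
python3 - <<'E'
from h import *
import cv2
p,r=pose();c=ctrl.calibration("wrist");im=ctrl.camera("wrist");cv2.imwrite("pics/w4.png",im[:,:,::-1])
print(p,r.as_matrix().round(3)); np.savez("w4",**c)
# red cap / body centroids
hsv=cv2.cvtColor(im,cv2.COLOR_RGB2HSV)[120:260,270:370]
m=((hsv[...,0]<8)|(hsv[...,0]>172))&(hsv[...,1]>150)&(hsv[...,2]>60)
v,u=np.nonzero(m);print(len(u),u.mean()+270,v.mean()+120,v.min()+120,v.max()+120)
print(onz("wrist",(u.mean()+270,v.mean()+120),.058,c))
E
```

```text
[0.46822573 0.1129099  0.22772661] [[-0.002  1.     0.001]
 [ 1.     0.002  0.   ]
 [ 0.     0.001 -1.   ]]
85 325.01176470588234 192.83529411764704 187 199
[0.47044453 0.11163281 0.058     ]
```

>>> send_rows(dr=[[0,0,0],[0,0,0],[0,0,0],[0,0,0],[0,0,0],[0,0,0],[0,0,0],[0,0,0]], xyz=[[-0.1,0.2,3],[-0.1,0.2,8],[-0.1,0.2,13],[-0.1,0.2,17],[-0.1,0.2,18.6],[-0.1,0.2,18.6],[-0.1,0.2,18.6],[-0.1,0.2,18.6]], jaw=[60,60,60,60,60,60,0,0])

```text
time_s: 13.3
eef_pos: [0.4727, 0.1095, 0.0432]
eef_rot: [0.001, 0.707, 0.707, 0.001]
wrist_force: [-0.6, 0.5, 5.1]
opening: 0.284
grasp_force: 58.7
```

>>> send_rows(dr=[[0,0,0],[0,0,0],[0,0,0],[0,0,0],[0,0,0],[0,0,0],[0,0,0],[0,0,0]], xyz=[[0,0,-5],[0,0,-10],[-3,5,-12],[-7,10,-12],[-7,13.5,-12],[-7,13.5,-12],[-7,13.5,-12],[-7,13.5,-12]], jaw=[0,0,0,0,0,0,0,0])

```text
time_s: 14.3
eef_pos: [0.6051, 0.0402, 0.1615]
eef_rot: [-0.0, 0.707, 0.708, -0.0]
wrist_force: [0.1, 0.6, -0.5]
opening: 0.284
grasp_force: 59.1
```

```bash
python3 - <<'E'
from h import *
import cv2
p,r=pose();c=ctrl.calibration("wrist");im=ctrl.camera("wrist");cv2.imwrite("pics/w5.png",im[:,:,::-1])
print(p,r.as_matrix().round(3)); np.savez("w5",**c)
E
```

```text
[0.60508994 0.04023273 0.16147442] [[-0.002  1.    -0.   ]
 [ 1.     0.002  0.   ]
 [ 0.    -0.    -1.   ]]
```

View pics/w5.png

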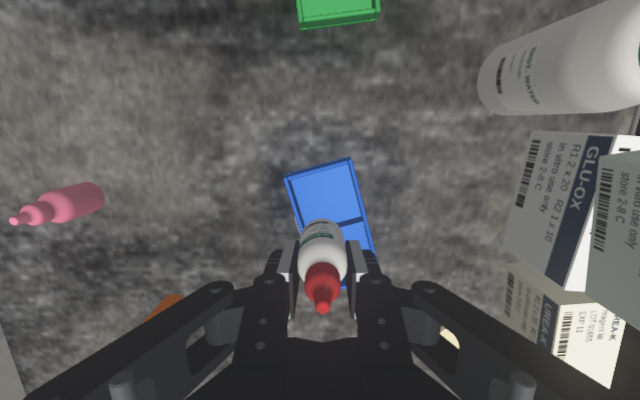

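Blue tray's far rim corners at (286,180) and (352,158), divider at about (364,219).

```bash
python3 - <<'E'
from h import *
c=dict(np.load("w5.npz")); f=lambda u,z:onz("wrist",u,z,c)[:2]
a,b=f((286,180),.022),f((352,158),.022);e=(b-a)/np.linalg.norm(b-a);n=np.array([e[1],-e[0]])
print(a,b,np.linalg.norm(b-a),np.degrees(np.arctan2(e[1],e[0])));m=(a+b)/2
print("+y",m+.033*n,"-y",m+.095*n)
E
```

```text
[0.5708764  0.05847339] [0.63093163 0.07866958] 0.06336021367430415 18.5874563252361
+y [0.61142282 0.03729282] -y [ 0.63118543 -0.02147315]
```

>>> send_rows(dr=[[0,0,0],[0,0,0],[0,0,0],[0,0,0],[0,0,0],[0,0,0],[0,0,0],[0,0,0]], xyz=[[-0.2,0.5,1],[-0.2,0.5,4],[-0.2,0.5,8],[-0.2,0.5,10],[-0.2,0.5,11],[-0.2,0.5,11.3],[-0.2,0.5,11.3],[-0.2,0.5,11.3]], jaw=[0,0,0,0,0,0,0,0])

```text
time_s: 15.35
eef_pos: [0.612, 0.0376, 0.0495]
eef_rot: [0.001, 0.707, 0.707, 0.001]
wrist_force: [0.6, 0.3, 0.7]
opening: 0.282
grasp_force: 59.1
```

>>> send_rows(dr=[[0,0,0],[0,0,0],[0,0,0],[0,0,0],[0,0,0],[0,0,0],[0,0,0],[0,0,0]], xyz=[[0,0,0.2],[0,0,0.2],[0,0,0.2],[0,0,0.2],[0,0,0.2],[0,0,0.2],[0,0,-3],[0,0,-8]], jaw=[0,0,0,40,40,40,40,40])

```text
time_s: 16.35
eef_pos: [0.6094, 0.0378, 0.1269]
eef_rot: [-0.002, 0.707, 0.707, -0.002]
wrist_force: [0.0, 0.2, 0.6]
opening: 0.398
grasp_force: 0.0
```

>>> send_rows(dr=[[0,0,0],[0,0,0],[0,0,0],[0,0,0],[0,0,0],[0,0,0],[0,0,0],[0,0,0]], xyz=[[0,0,-4],[-4,-3,-8],[-9,-7,-10],[-14,-11,-10],[-19.7,-16.2,-10],[-19.7,-16.2,-10],[-19.7,-16.2,-10],[-19.7,-16.2,-10]], jaw=[60,60,60,60,60,60,60,60])

```text
time_s: 17.35
eef_pos: [0.4497, -0.1591, 0.2283]
eef_rot: [0.0, 0.707, 0.707, 0.0]
wrist_force: [0.3, 0.3, -0.4]
opening: 0.597
grasp_force: 0.0
```

```bash
python3 - <<'E'
from h import *
import cv2
p,r=pose();c=ctrl.calibration("wrist");im=ctrl.camera("wrist");cv2.imwrite("pics/w6.png",im[:,:,::-1])
print(p,r.as_matrix().round(3)); np.savez("w6",**c)
hsv=cv2.cvtColor(im,cv2.COLOR_RGB2HSV)[120:260,270:370]
m=(abs(hsv[...,0].astype(int)-92)<12)&(hsv[...,1]>110)
v,u=np.nonzero(m);print(len(u),u.mean()+270,v.mean()+120,v.min()+120,v.max()+120)
print(onz("wrist",(u.mean()+270,v.mean()+120),.052,c))
E
```

```text
[ 0.44968832 -0.15911099  0.22834721] [[-0.001  1.     0.   ]
 [ 1.     0.001  0.   ]
 [ 0.     0.    -1.   ]]
85 321.91764705882355 191.47058823529412 186 197
[ 0.44860764 -0.1605322   0.052     ]
```

View pics/w6.png

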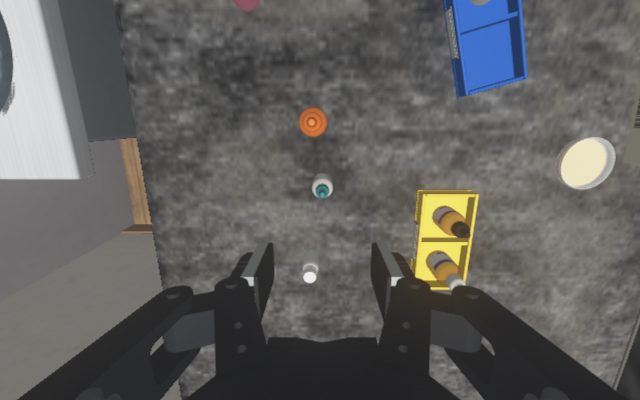

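The teal bottle is at (322,190), both brown bottles stand in the yellow tray at (450,222) and (443,268), and the screw-cap is at (310,273).

>>> send_rows(dr=[[0,0,0],[0,0,0],[0,0,0],[0,0,0],[0,0,0],[0,0,0],[0,0,0],[0,0,0]], xyz=[[-0.1,-0.1,3],[-0.1,-0.1,8],[-0.1,-0.1,13],[-0.1,-0.1,17],[-0.1,-0.1,18.8],[-0.1,-0.1,18.9],[-0.1,-0.1,18.9],[-0.1,-0.1,18.9]], jaw=[60,60,60,60,60,60,0,0])

```text
time_s: 18.4
eef_pos: [0.4495, -0.1609, 0.0406]
eef_rot: [0.001, 0.707, 0.708, 0.0]
wrist_force: [0.0, 0.7, 1.0]
opening: 0.256
grasp_force: 58.7
```

>>> send_rows(dr=[[0,0,0],[0,0,0],[0,0,0],[0,0,0],[0,0,0],[0,0,0],[0,0,0],[0,0,0]], xyz=[[0,0,-5],[0,0,-10],[3,5,-12],[8,10,-12],[13,15,-12],[13.8,17.8,-12],[13.8,17.8,-12],[13.8,17.8,-12]], jaw=[0,0,0,0,0,0,0,0])

```text
time_s: 19.4
eef_pos: [0.6257, -0.0223, 0.1595]
eef_rot: [-0.0, 0.707, 0.708, -0.0]
wrist_force: [-0.3, -0.2, -0.3]
opening: 0.258
grasp_force: 59.1
```

>>> send_rows(dr=[[0,0,0],[0,0,0],[0,0,0],[0,0,0],[0,0,0],[0,0,0],[0,0,0],[0,0,0]], xyz=[[0,0,1],[0,0,4],[0,0,8],[0,0,10],[0,0,11],[0,0,11.3],[0,0,11.3],[0,0,11.3]], jaw=[0,0,0,0,0,0,0,0])

```text
time_s: 20.4
eef_pos: [0.627, -0.0224, 0.0475]
eef_rot: [0.001, 0.707, 0.707, 0.001]
wrist_force: [0.7, 0.6, 0.4]
opening: 0.258
grasp_force: 59.1
```

>>> send_rows(dr=[[0,0,0],[0,0,0],[0,0,0],[0,0,0],[0,0,0],[0,0,0],[0,0,0],[0,0,0]], xyz=[[0,0,0.2],[0,0,0.25],[0,0,0.25],[0,0,0.25],[0,0,0.25],[0,0,0.25],[0,0,-3],[0,0,-8]], jaw=[0,0,0,40,40,40,40,40])

```text
time_s: 21.4
eef_pos: [0.6245, -0.022, 0.1249]
eef_rot: [-0.002, 0.707, 0.707, -0.001]
wrist_force: [0.5, 0.3, 0.7]
opening: 0.402
grasp_force: 0.0
```

>>> send_rows(dr=[[0,0,0],[0,0,0],[0,0,0],[0,0,0],[0,0,0],[0,0,0],[0,0,0],[0,0,0]], xyz=[[0,0,-4],[-4,-3,-8],[-9,-7,-10],[-14,-11,-10],[-19,-15,-10],[-23.8,-18.9,-10],[-23.8,-18.9,-10],[-23.8,-18.9,-10]], jaw=[60,60,60,60,60,60,60,60])

```text
time_s: 22.4
eef_pos: [0.4373, -0.2607, 0.2263]
eef_rot: [-0.0, 0.707, 0.707, 0.0]
wrist_force: [0.8, 0.8, -1.0]
opening: 0.599
grasp_force: 0.0
```

```bash
python3 - <<'E'
from h import *
import cv2
p,r=pose();c=ctrl.calibration("wrist");im=ctrl.camera("wrist");cv2.imwrite("pics/w7.png",cv2.resize(im[140:240,270:370,::-1],None,fx=5,fy=5,interpolation=cv2.INTER_CUBIC))
print(p,r.as_matrix().round(3)); np.savez("w7",**c)
g=im[140:240,270:370].min(2); v,u=np.nonzero(g>200)
print(len(u),u.mean()+270,v.mean()+140,v.min()+140,v.max()+140,u.min()+270,u.max()+270, onz("wrist",(u.mean()+270,v.mean()+140),.052,c))
E
```

```text
[ 0.43725895 -0.26070923  0.22627997] [[ 0.001  1.     0.   ]
 [ 1.    -0.001  0.   ]
 [ 0.     0.    -1.   ]]
138 319.9347826086956 191.83333333333334 186 198 314 326 [ 0.43406932 -0.26204469  0.052     ]
```

View pics/w7.png

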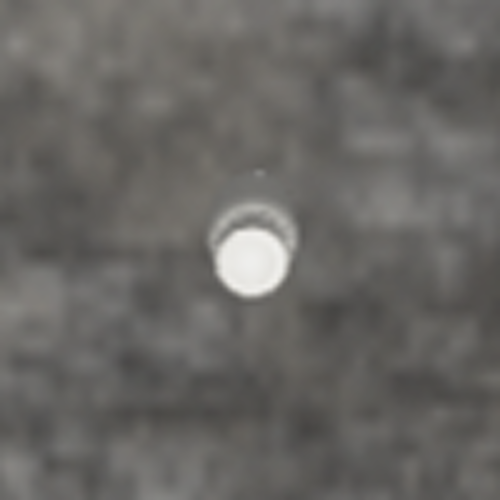

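The cap is at (320,192) in the full frame, upright.

>>> send_rows(dr=[[0,0,0],[0,0,0],[0,0,0],[0,0,0],[0,0,0],[0,0,0],[0,0,0],[0,0,0]], xyz=[[-0.1,-0.2,3],[-0.1,-0.2,8],[-0.1,-0.2,13],[-0.1,-0.2,17],[-0.1,-0.2,18.6],[-0.1,-0.2,18.7],[-0.1,-0.2,18.7],[-0.1,-0.2,18.7]], jaw=[60,60,60,60,60,60,0,0])

```text
time_s: 23.45
eef_pos: [0.4366, -0.2625, 0.0412]
eef_rot: [0.002, 0.707, 0.708, -0.0]
wrist_force: [0.0, 1.4, 5.4]
opening: 0.217
grasp_force: 58.5
```

>>> send_rows(dr=[[0,0,0],[0,0,0],[0,0,0],[0,0,0],[0,0,0],[0,0,0],[0,0,0],[0,0,0]], xyz=[[0,0,-5],[1,0,-10],[6,1,-12],[12,2,-12],[18,3,-12],[24,4,-12],[30,5,-12],[36,6,-12]], jaw=[0,0,0,0,0,0,0,0])

```text
time_s: 24.45
eef_pos: [0.4958, 0.1005, 0.161]
eef_rot: [0.001, 0.707, 0.707, 0.001]
wrist_force: [1.4, 0.4, -0.7]
opening: 0.216
grasp_force: 58.6
```

>>> send_rows(dr=[[0,0,0],[0,0,0],[0,0,0],[0,0,0],[0,0,0],[0,0,0],[0,0,0],[0,0,0]], xyz=[[5,1,0],[10,4,0],[12.7,8,0],[12.7,11.5,0],[12.7,11.5,0],[12.7,11.5,0],[12.7,11.5,0],[12.7,11.5,0]], jaw=[0,0,0,0,0,0,0,0])

```text
time_s: 25.45
eef_pos: [0.6094, 0.2256, 0.1597]
eef_rot: [0.0, 0.707, 0.707, 0.0]
wrist_force: [-1.4, 0.4, -0.8]
opening: 0.216
grasp_force: 58.7
```

```bash
python3 - <<'E'
from h import *
import cv2
p,r=pose();c=ctrl.calibration("wrist");im=ctrl.camera("wrist");cv2.imwrite("pics/w8.png",im[:,:,::-1])
print(p,r.as_matrix().round(3)); np.savez("w8",**c)
E
```

```text
[0.60943181 0.22555934 0.15972256] [[-0.001  1.     0.   ]
 [ 1.     0.001  0.   ]
 [ 0.     0.    -1.   ]]
```

View pics/w8.png

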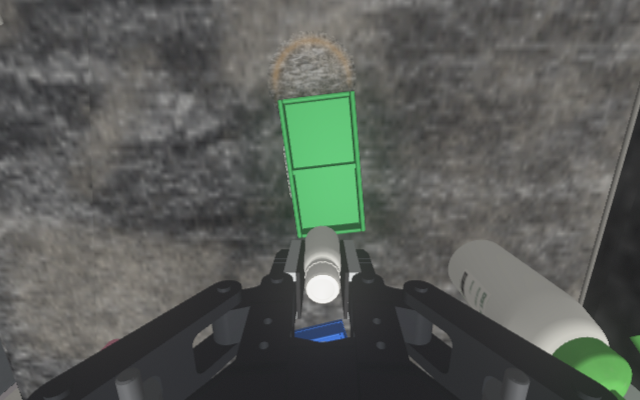

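Green tray rim corners at (278,99), (355,92), (364,232), (299,237); divider ends at (290,169), (358,162).

```bash
python3 - <<'E'
from h import *
c=dict(np.load("w8.npz")); f=lambda u,z:onz("wrist",u,z,c)[:2]
P=np.array([f(u,.022) for u in((278,99),(355,92),(364,232),(299,237))])
print(P.round(3),P.mean(0)); D=np.array([f((290,169),.019),f((358,162),.019)]);print(D.mean(0))
print("-y",(P[2:].mean(0)*33+D.mean(0)*31)/64, (P[2:].mean(0)+D.mean(0))/2)
E
```

```text
[[0.571 0.314]
 [0.636 0.319]
 [0.649 0.193]
 [0.586 0.188]] [0.61053294 0.25373284]
[0.6100855  0.25699238]
-y [0.61388765 0.2228671 ] [0.61377243 0.2239012 ]
```

>>> send_rows(dr=[[0,0,0],[0,0,0],[0,0,0],[0,0,0],[0,0,0],[0,0,0],[0,0,0],[0,0,0]], xyz=[[-0.2,0.4,1],[-0.2,0.4,4],[-0.2,0.4,8],[-0.2,0.4,10],[-0.2,0.4,11],[-0.2,0.4,11.3],[-0.2,0.4,11.3],[-0.2,0.4,11.3]], jaw=[0,0,0,0,0,0,0,0])

```text
time_s: 26.5
eef_pos: [0.6148, 0.2239, 0.0476]
eef_rot: [0.001, 0.707, 0.707, 0.001]
wrist_force: [-1.0, 0.5, 0.6]
opening: 0.218
grasp_force: 58.8
```

>>> send_rows(dr=[[0,0,0],[0,0,0],[0,0,0],[0,0,0],[0,0,0],[0,0,0],[0,0,0],[0,0,0]], xyz=[[0,0,0.2],[0,0,0.25],[0,0,0.25],[0,0,0.25],[0,0,0.25],[0,0,0.25],[0,0,-3],[0,0,-8]], jaw=[0,0,0,36,36,36,36,36])

```text
time_s: 27.5
eef_pos: [0.6122, 0.2233, 0.1247]
eef_rot: [-0.001, 0.707, 0.707, -0.002]
wrist_force: [0.3, -0.1, 0.4]
opening: 0.357
grasp_force: 0.0
```

>>> send_rows(dr=[[0,0,0],[0,0,0],[0,0,0],[0,0,0],[0,0,0],[0,0,0],[0,0,0],[0,0,0]], xyz=[[0,0,-4],[3,-3,-9],[8,-8,-12],[13,-13,-12],[18,-18,-12],[22,-20,-12],[22,-20,-12],[22,-20,-12]], jaw=[36,36,36,36,36,36,36,36])

```text
time_s: 28.5
eef_pos: [0.4132, 0.4439, 0.2461]
eef_rot: [0.0, 0.706, 0.708, -0.0]
wrist_force: [-0.6, 0.3, -1.0]
opening: 0.361
grasp_force: 0.0
```

```bash
python3 - <<'E'
from h import *
import cv2
a=ctrl.camera("top")[105:285,205:440,::-1];b=ctrl.camera("scene")[120:320,190:430,::-1]
cv2.imwrite("pics/end.png",np.vstack([cv2.resize(x,(470,n),interpolation=cv2.INTER_CUBIC) for x,n in((a,290),(b,308))]))
E
```

```text
(no output)
```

View pics/end.png

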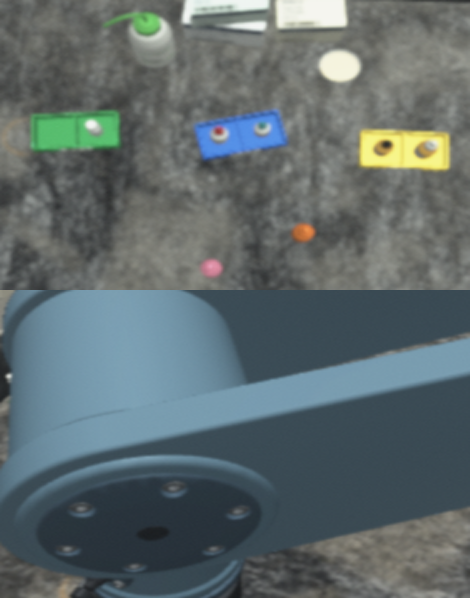

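The final top view shows every bottle upright in its tray: screw-cap at (93,127), red (220,134), teal (262,127), browns (383,147) and (427,148). The decoys, wash bottle and dish have not moved, so I'm handing in.

```bash
python3 -c "
from bench import ctrl
print(ctrl.hand_in())"
```

```text
the job is handed in; nothing more can be done
None
```

The job is handed in: all five bottles stand upright in compartments of their own in the right trays, by the final top view (the arm blocked the scene camera), the wash bottle and petri dish were not moved, and it took about 29 s of the 112 s allowed.

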